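Snap the locking stopper into a perfusion flask and hold its seal down

ROBOT

A 7-joint arm with a two-finger parallel gripper is mounted at the origin on the work surface. World frame = base frame: x ahead of the robot, y to its left, z up, the work surface at z = 0. Lengths are in m, angles in degrees, forces in N, time in s.
With the tool pointing down it reaches from about 0.425 to 0.875 m from the base axis. Payload 4.7 kg.
Tool frame: the origin (TCP) lies midway between the tips of the shut fingers; the grasp point (between the pads) lies 19 mm behind it; z points along the fingers, y is the direction in which the jaws open and shut (so a half turn about z gives the same grasp; the last joint's range is limited). The gripper opens to 87 mm and grips with 3 to 60 N. Pads are 19 mm wide; open, the fingers measure 117 mm over their backs; the gripper's body (75 mm by 190 mm) begins 51 mm behind the grasp point.
Start: joints at [75.579, 18.392, -4.016, 83.108, 1.295, 78.541, -3.26], TCP at [0.171, -0.627, 0.223] pointing down, gripper open.
Joint ranges: [-163.93, 163.93], [-17.29, 119.83], [-79.2, 71.16], [3.27, 140.29], [-89.18, 269.18], [5.43, 117.66], [-154.24, 154.24]. Speed limits (degrees/s): [147.25, 147.25, 180, 180, 180, 180, 180].

INTERFACE

Orientations are given as [roll, pitch, yaw] about the fixed x, y, z axes, in that order (R = Rz(yaw) Ry(pitch) Rx(roll)).
In Python, from cell import env gives the robot as it stands. The module is installed in compiled form; this text tells all that it offers.
- The arm moves only by the tool servo_tool, never from a script. Its argument "plan" is a list of rows, each a list of 3 entries, a list of its own where there are three numbers: the opening, from 0 (shut) to 1 (fully open), then the shift along the tool's x, y, z in cm, then the turn, a rotation vector about the tool's x, y, z in degrees. A call has 1 to 20 rows; each row shifts and turns the pose as measured when the row begins, along the tool's axes as they then stand; what a row does not reach is not made up. A row lasts 1/12 s, in which the tool goes at most 41.7 mm and 7.16 degrees, less where a joint would pass 70% of its speed; a pose out of reach is approached as far as the arm can. A call is refused whole if a number of a shift passes 4.17 or a number of a turn 7.16, either way. A call with a gripper value outside its range is refused whole. The fingers move at their own pace and stop on an object; "force" is the grip in N (left out, the last holds). Time passes only in rows, so rows that do not move let the fingers close. It gives the time, the measured TCP pose, the force and the opening at its end, in the units of the state.
- env.get_obs(): the state, without advancing time (a new reading comes with each control period).
- env.read_camera(name): name is "side" or "top"; returns a dict with "image" (384x512x3 uint8, blue, green, red), "fx", "fy", "cx", "cy" (pixels), "k1" (the pictures are not rectified: a ray, as slopes to the right and down, at radius r is drawn at 1 + k1 r^2 times it, then the intrinsics apply), "rvec" (rotation vector, rad) and "tvec" (3), from world to camera coordinates, as OpenCV has them. Camera axes: x right, y down, z forward; pixel columns grow to the right and rows downward; lengths in m; the calibration is good to about 2 mm. A picture is of the moment at which its call begins. There is no depth.
- env.sign_off(): hands the job in, once; it reports no verdict.
The state is a dict: "time_s": time; "qpos": joint angles; "joint_velocities": joint speeds; "effort": joint torques, N m; "tool_pos": TCP position; "tool_rot": TCP orientation; "force": force on the tool from outside, world axes, zero at the start; "wrist_torque": the same for the moment, N m; "grip_width": finger opening in m.
Only numpy, scipy, OpenCV 4.12 (cv2) and the standard library are available. Lean on these libraries where they do the work, as an engineer would, in place of code of your own. Each camera call takes 0.05 s, during which the arm holds its last target. There are 200 camera calls.

TASK

Take the blue-headed stopper from the white rack, set its black tapered plug into the neck of the glass flask in the stand, and push it straight down until its blue rim snaps under both orange catches. Keep pressing so that the red seal stays squeezed by about half of its travel or more, and finish like that, still pressing the stopper down: do not let go. Leave the other stoppers, the bottle, the beaker, the dish and the mouse where they are.

Things in the scene. Friction and masses are not known exactly. Their poses are not given: they have to be found in the camera images.
- stopper_knob (a point): blue stopper, loose, about 60 g, upright in one of the rack's holes (which one varies). Point on the axis of its grip, a round blue knob (diameter 28 mm, 44 mm tall): 26 mm above the rim's top face, 31 mm above the rim's underside, 18 mm below the knob's top; 76 mm above the table in the rack. Below the knob a blue rim disc (diameter 48, 5 mm thick). z up along the stopper.
- stopper_foot (a point): centre of the foot of the blue stopper's black plug, 71 mm below the knob point. The plug is a round taper under the rim, 40 mm long, diameter 16 mm at the foot, 25 mm under the rim.
- flask: clear conical flask fixed in a grey stand (base 130 x 150 mm, 12 mm thick; does not move); origin at the centre of the stand's underside. Two aluminium uprights on its +y and -y sides carry the orange catches. Uprights, catches and housings are up to 24 mm wide along x; the black housings, 55 mm and more off the axis, reach 32 mm above the mouth.
- flask_mouth (a point): centre of the neck's mouth, 110 mm above the table, axes as the flask's. Neck inside diameter 30 mm, over 28 mm deep. Knob point's height above this: about 55 mm with the rim resting on the catches; 47 as the force drops; under 40 the catches close over the rim; 39 as the rim meets the seal; 33 at full squeeze. Gripping fingers have most room closing along this x axis.
- catch_left_tip (a point): tip of the orange sprung catch at the flask's +y side, 19 mm off the neck's axis when closed. Flat underside 14.5 mm above the mouth; its slope faces up and inward, from the tip (16.5 mm above the mouth) to its top (27.5 mm above it, 26 mm off the axis). The rim pushed down on both slopes with 8 to 20 N (varies) spreads the catches; the force drops, then they close over the rim.
- catch_right_tip (a point): the same for the catch at the flask's -y side
- seal (a joint): squeeze of the red seal ring that lies on the mouth (inside diameter 30 mm, outside 42 mm, top 8 mm above the mouth when free), m: 0 free, 0.006 fully squeezed (hard stop). Springy, 1800 N/m: 3 mm takes about 6 N and 6 mm about 11 N. It springs back when not pressed.
- catch_left (a joint): outward slide of the catch on the +y side, m: 0 closed (sprung inward), up to 0.010 open; 0.005 lets the rim pass. 600 N/m with 1.5 N preload.
- catch_right (a joint): the same for the catch on the -y side
- rack: white rack block 70 x 250 mm, 45 mm tall, fixed; origin at the centre of its underside, long axis y. Three through holes, diameter 30 mm, at y = -80, 0 and +80 mm; the stoppers hang in them by their rims.
- spare_yellow_knob (a point): bystander: yellow stopper of the same shape and size in the rack; same point on its knob
- spare_white_knob (a point): bystander: white stopper of the same shape and size in the rack; same point on its knob
- media_bottle_mid (a point): bystander: amber bottle with a white cap, diameter 60 mm, 125 mm tall, standing; point half-way up
- beaker_mid (a point): bystander: open clear beaker, diameter 68 mm, 85 mm tall; point half-way up
- dish_mid (a point): bystander: flat clear dish, diameter 94 mm, 17 mm tall; point half-way up
- mouse_mid (a point): bystander: black computer mouse 105 x 62 x 34 mm; point half-way up

How it is judged (in metres and radians):
On the way, in this order (a step that is already met when the one before it is completed fails the run):
1. the blue stopper's plug is inside the flask neck, upright, its rim still above the catches (z of stopper_knob in the frame of flask_mouth between 0.047 and 0.064 m and horizontal distance between stopper_knob and flask_mouth below 0.01 m and angle between stopper_knob's own z axis and vertical below 0.25 rad), for 0.05 s.
2. the rim has snapped under both catches, which have sprung back over it (z of stopper_knob in the frame of flask_mouth below 0.0412 m and horizontal distance between stopper_knob and flask_mouth below 0.007 m and value of joint each of catch_left, catch_right below 0.002 m), for 0.1 s.
At the end, for the whole second after the job is handed in: The blue stopper sits upright (within 0.1 rad) and centred (within 7 mm) in the flask neck with its rim under both catches (each closed to within 2 mm), and the fingers are still on it, pressing it down so that the seal stays squeezed by more than 2 mm (value of joint seal above 0.002 m and z of stopper_knob in the frame of flask_mouth below 0.0385 m and horizontal distance between stopper_knob and flask_mouth below 0.007 m and angle between stopper_knob's own z axis and vertical below 0.1 rad and value of joint each of catch_left, catch_right below 0.002 m and contact force between the fingers and stopper above 1 N); the arm keeps its last pose, push and grip.
It fails at once if another stopper is taken out of or knocked about in the rack (over 20 mm) (distance of any of spare_yellow_knob, spare_white_knob from where it was at the start of the episode above 0.02 m).
It fails at once if the bottle, beaker, dish or mouse is pushed (over 20 mm) (distance of any of media_bottle_mid, beaker_mid, dish_mid, mouse_mid from where it was at the start of the episode above 0.02 m).
It also fails if it takes over 45 s, if anything falls off the work surface, if the arm or the gripper's body presses on something with over 40 N, if the wrist force passes 120 N, or if a joint passes its speed limit or range.

## Working session

There is one attempt and no reset: what is moved stays moved. The work goes in short steps, Python scripts to look and compute and a tool call to move; the robot and the scene stay as the last step left them, time stands still between calls to the robot, and variables do not carry over. Pictures are saved under pics/ and viewed, about 8 in all and at most 12, crops included, and the job is handed in when it is done.

Besides the shell and the picture viewer there is one more tool, called after "Emit:" by a JSON object that holds its "name" and its "arguments", one argument or row to a line. servo_tool: Moves the arm, as the interface text tells. Its arguments: {"type":"object","properties":{"plan":{"type":"array"},"force":{"type":"number"}},"required":["plan"]}

```bash
mkdir -p pics; cat > h.py <<'E'
import numpy as np, cv2
from cell import env
def cam(n):
    return env.read_camera(n)
def ray(c,u,v):
    x,y=(u-c['cx'])/c['fx'],(v-c['cy'])/c['fy']
    K=np.eye(3); d=np.array([c['k1'],0,0,0,0.])
    p=cv2.undistortPoints(np.array([[[x,y]]],float),K,d)[0,0]
    R=cv2.Rodrigues(np.array(c['rvec'],float))[0]; t=np.array(c['tvec'],float).ravel()
    return -R.T@t, R.T@np.array([p[0],p[1],1.])
def onz(c,u,v,z):
    o,d=ray(c,u,v); return o+d*(z-o[2])/d[2]
def proj(c,P):
    return cv2.projectPoints(np.array(P,float).reshape(-1,1,3),np.array(c['rvec'],float),np.array(c['tvec'],float),np.array([[c['fx'],0,c['cx']],[0,c['fy'],c['cy']],[0,0,1]]),np.array([c['k1'],0,0,0,0.]))[0][:,0]
def cross(c1,p1,c2,p2):
    o1,d1=ray(c1,*p1);o2,d2=ray(c2,*p2)
    s=np.linalg.lstsq(np.stack([d1,-d2],1),o2-o1,rcond=None)[0]
    a,b=o1+s[0]*d1,o2+s[1]*d2
    return (a+b)/2,np.linalg.norm(a-b)
E
python3 - <<'E'
from h import *
for n in('top','side'):
    c=cam(n); cv2.imwrite(f'pics/{n}0.png',c['image'])
    print(n,{k:np.round(c[k],4) for k in c if k!='image'},ray(c,256,192))
    hsv=cv2.cvtColor(c['image'],cv2.COLOR_BGR2HSV)
    for nm,lo,hi in(('blue',(100,120,50),(130,255,255)),('orange',(5,150,100),(20,255,255)),('yellow',(22,120,100),(35,255,255)),('red',(0,150,80),(4,255,255))):
        m=cv2.inRange(hsv,lo,hi);k,l,s,ce=cv2.connectedComponentsWithStats(m)
        for i in range(1,k):
            if s[i,4]>15: print(nm,s[i],ce[i].round(1))
print(env.get_obs())
E
```

```text
top {'fx': np.float64(483.8402), 'fy': np.float64(483.8402), 'cx': np.float64(260.7455), 'cy': np.float64(185.7722), 'k1': np.float64(-0.1656), 'rvec': array([ 2.1709, -2.2066,  0.0765]), 'tvec': array([-0.0445,  0.5144,  1.4964])} (array([ 0.41252629, -0.0475128 ,  1.52756222]), array([ 0.05411051,  0.00649607, -0.99864496]))
blue [146 185  15  15 171] [153.  191.9]
blue [ 66 196   6   7  37] [ 68.2 199. ]
orange [463 117  15  23  67] [471.5 127.6]
orange [407 118  21  19  94] [415.9 125.3]
orange [437 118   9   8  28] [440.4 122. ]
orange [447 118  13   8  40] [453.4 121.8]
orange [456 126  22  29 146] [466.7 144.9]
orange [419 131   5  10  22] [421.8 135.7]
orange [408 132  13  22  81] [413.2 143.1]
orange [420 145  18  10  52] [428. 150.]
orange [434 148   8   6  17] [437.2 150.5]
orange [277 157  10   7  47] [281.3 159.6]
orange [297 162  10   7  46] [301.7 165.3]
yellow [172 182  14  14 157] [178.4 188.5]
red [285 156  14  15  53] [291.5 163.4]
side {'fx': np.float64(459.9872), 'fy': np.float64(459.9872), 'cx': np.float64(246.4225), 'cy': np.float64(186.1232), 'k1': np.float64(
[... 602 characters left out ...]
.6 154.4]
{'time_s': 0.1, 'qpos': array([75.5796422 , 18.43369885, -4.01431519, 83.16869875,  1.29409746,
       78.53993385, -3.25973404]), 'joint_velocities': array([-0.00185155,  0.02963837, -0.01994025, -0.17866092, -0.11244165,
        0.12065375,  0.04449162]), 'effort': array([-1.14330489e-04, -4.92573488e+01, -4.05832725e-01, -3.13398671e+01,
       -6.42616977e-02,  3.94414819e-02,  5.44731927e-05]), 'tool_pos': array([ 0.17054684, -0.62671357,  0.22157643]), 'tool_rot': array([-1.79902844e+02,  4.96721277e-03,  1.52289056e+01]), 'force': array([-0.4569853 ,  0.02281375, -0.49158866]), 'wrist_torque': array([-0.0131733 , -0.03180047,  0.01403417]), 'grip_width': 0.08702389636182419}
```

View pics/top0.png

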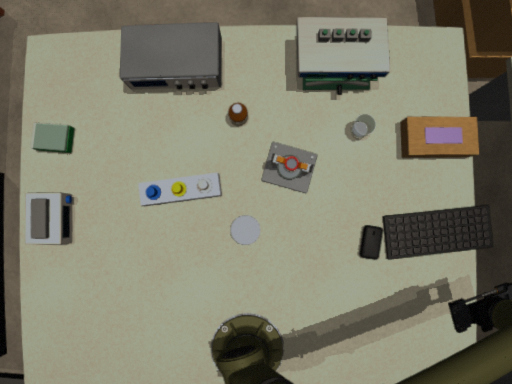

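View pics/side0.png

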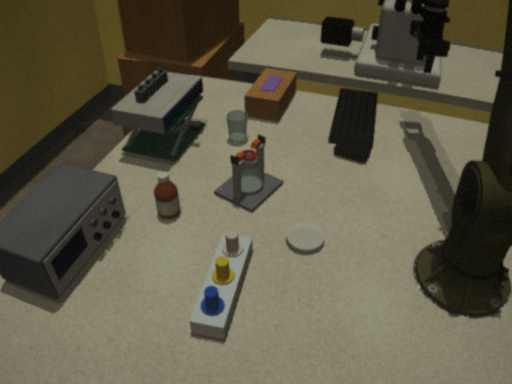

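Blue stopper is at about (153,192) in top / (211,295) in side, at the rack's +y end; flask at about (291,163) top / (250,155) side. Now measuring and zooming in.

```bash
python3 - <<'E'
from h import *
t=cam('top');s=cam('side')
for nm,tu,su in(('blue',(153,191.9),(210.6,292.3)),('yellow',(178.4,188.5),(221.5,261.2))):
    print(nm,'top@.05',onz(t,*tu,.052).round(4),'side knob@.074',onz(s,*su,.074).round(4),'cross',cross(t,tu,s,su))
for a in((281.3,159.6),(301.7,165.3)): print('catch top@.13',onz(t,*a,.13).round(4))
for a in((254.9,143.1),(239.9,153.9)): print('catch side@.13',onz(s,*a,.13).round(4))
print('red',onz(t,291.5,163.4,.115),onz(s,250.6,154.4,.116))
hsv=cv2.cvtColor(t['image'],cv2.COLOR_BGR2HSV)
a=cv2.resize(t['image'][125:205,250:330],(400,400),interpolation=cv2.INTER_CUBIC)
b=cv2.resize(s['image'][125:215,205:295],(400,400),interpolation=cv2.INTER_CUBIC)
a2=cv2.resize(t['image'][160:220,130:230],(400,240),interpolation=cv2.INTER_CUBIC)
b2=cv2.resize(s['image'][225:345,180:270],(180,240),interpolation=cv2.INTER_CUBIC)
im=np.zeros((600,800,3),np.uint8)
im[:400,:400]=a;im[:400,400:]=b;im[400:,:333]=cv2.resize(a2,(333,200));im[400:,400:550]=cv2.resize(b2,(150,200))
cv2.imwrite('pics/z.png',im)
E
```

```text
blue top@.05 [0.4978 0.2792 0.052 ] side knob@.074 [0.5038 0.271  0.074 ] cross (array([0.49893272, 0.27412611, 0.07950655]), np.float64(0.00581236916079336))
yellow top@.05 [0.507  0.2001 0.052 ] side knob@.074 [0.5145 0.1876 0.074 ] cross (array([0.50760421, 0.19556215, 0.0846673 ]), np.float64(0.005656625924248924))
catch top@.13 [ 0.5814 -0.1135  0.13  ]
catch top@.13 [ 0.5638 -0.1725  0.13  ]
catch side@.13 [ 0.566  -0.1766  0.13  ]
catch side@.13 [ 0.5861 -0.1178  0.13  ]
red [ 0.57150259 -0.14393701  0.115     ] [ 0.56628662 -0.14301904  0.116     ]
```

View pics/z.png

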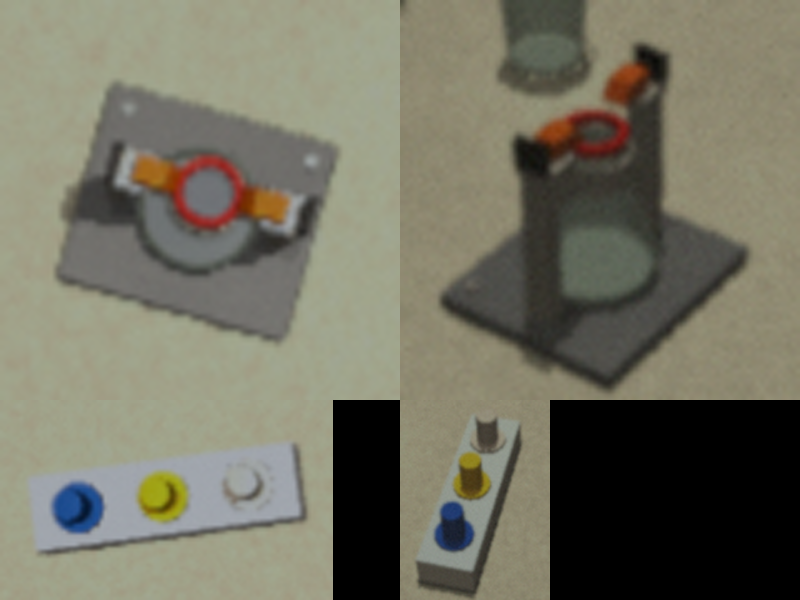

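```bash
python3 - <<'E'
from h import *
t=cam('top');s=cam('side')
print('blue rim',onz(t,153,192,.05).round(4),onz(s,212.4,306,.05).round(4))
# knob top from crops
print('ring',onz(t,291.7,163,.118).round(4),onz(s,249.5,154.9,.118).round(4),cross(t,(291.7,163),s,(249.5,154.9)))
E
```

```text
blue rim [0.4976 0.2796 0.05  ] [0.4958 0.2849 0.05  ]
ring [ 0.5723 -0.1443  0.118 ] [ 0.5673 -0.1373  0.118 ] (array([ 0.57165115, -0.14515918,  0.11191623]), np.float64(0.002849698538060168))
```

Emit:
{"name": "servo_tool", "arguments": {
  "plan": [
    [1, [0, 0, -2], [0, 0, -7.16]],
    [1, [0, 0, -2], [0, 0, -7.16]],
    [1, [0, 0, 0], [0, 0, -7.16]],
    [1, [0, 0, 0], [0, 0, -7.16]],
    [1, [0, 0, 0], [0, 0, -7.16]],
    [1, [0, 0, 0], [0, 0, -7.16]],
    [1, [0, 0, 0], [0, 0, -7.16]],
    [1, [0, 0, 0], [0, 0, -7.16]],
    [1, [0, 0, 0], [0, 0, 0]]
  ]
}}

```text
time_s: 1.05
tool_pos: [0.1705, -0.6264, 0.263]
tool_rot: [-179.9, -0.1, 73.0]
force: [0.6, 0.5, 0.4]
grip_width: 0.0869
```

Emit:
{"name": "servo_tool", "arguments": {
  "plan": [
    [1, [3.25, 2.06, 0], [0, 0, 0]],
    [1, [3.25, 2.06, 0], [0, 0, 0]],
    [1, [3.25, 2.06, 0], [0, 0, 0]],
    [1, [3.25, 2.06, 0], [0, 0, 0]],
    [1, [3.25, 2.06, 0], [0, 0, 0]],
    [1, [3.25, 2.06, 0], [0, 0, 0]],
    [1, [3.25, 2.06, 0], [0, 0, 0]],
    [1, [3.25, 2.06, 0], [0, 0, 0]],
    [1, [3.25, 2.06, 0], [0, 0, 0]],
    [1, [3.25, 2.06, 0], [0, 0, 0]],
    [1, [3.25, 2.06, 0], [0, 0, 0]],
    [1, [3.25, 2.06, 0], [0, 0, 0]],
    [1, [3.25, 2.06, 0], [0, 0, 0]],
    [1, [3.37, -1.38, 0], [0, 0, 0]],
    [1, [3.37, -1.38, 0], [0, 0, 0]],
    [1, [3.37, -1.38, 0], [0, 0, 0]],
    [1, [3.37, -1.38, 0], [0, 0, 0]],
    [1, [3.37, -1.38, 0], [0, 0, 0]]
  ]
}}

```text
time_s: 2.55
tool_pos: [0.5672, -0.1194, 0.2546]
tool_rot: [-179.5, -0.0, 67.6]
force: [-0.5, -0.8, -0.5]
grip_width: 0.0871
```

Emit:
{"name": "servo_tool", "arguments": {
  "plan": [
    [1, [3.1, -1.95, 0], [0, 0, 0]],
    [1, [3.1, -1.95, 0], [0, 0, 0]],
    [1, [3.1, -1.95, 0], [0, 0, 0]],
    [1, [3.1, -1.95, 0], [0, 0, 0]],
    [1, [3.1, -1.95, 0], [0, 0, 0]],
    [1, [3.1, -1.95, 0], [0, 0, 0]],
    [1, [3.1, -1.95, 0], [0, 0, 0]],
    [1, [3.1, -1.95, 0], [0, 0, 0]],
    [1, [3.1, -1.95, 0], [0, 0, 0]],
    [1, [3.1, -1.95, 0], [0, 0, 0]],
    [1, [1, -0.6, 0], [0, 0, 0]],
    [1, [0, 0, 0], [0, 0, 0]]
  ]
}}

```text
time_s: 3.55
tool_pos: [0.501, 0.2821, 0.258]
tool_rot: [-179.7, -0.3, 65.6]
force: [-0.7, 0.4, -0.2]
grip_width: 0.087
```

Emit:
{"name": "servo_tool", "arguments": {
  "plan": [
    [1, [0, 0, 3], [0, 0, -7.1]],
    [1, [0, 0, 3], [0, 0, 0]],
    [1, [0, 0, 3], [0, 0, 0]],
    [1, [0, 0, 3], [0, 0, 0]],
    [1, [0, 0, 1.5], [0, 0, 0]],
    [1, [0, 0, 0], [0, 0, 0]]
  ]
}}

```text
time_s: 4.05
tool_pos: [0.5044, 0.2789, 0.12]
tool_rot: [179.9, -0.3, 71.9]
force: [-0.3, -0.2, 0.1]
grip_width: 0.0872
```

```bash
cat > look.py <<'E'
from h import *
import sys
def look(name,tb,sb,pts=[]):
    t=cam('top');s=cam('side');o=[]
    for c,(x,y,w) in((t,tb),(s,sb)):
        o.append(cv2.resize(c['image'][y:y+w,x:x+w],(400,400),interpolation=cv2.INTER_CUBIC))
    cv2.imwrite(f'pics/{name}.png',np.hstack(o)); return t,s
E
python3 - <<'E'
from look import *
t,s=look('g1',(115,155,80),(165,230,100))
o=env.get_obs();print(o['tool_pos'],o['tool_rot'])
for c in(t,s): print('tcp px',proj(c,o['tool_pos']))
E
```

```text
[0.50593269 0.28004707 0.12302483] [179.68500007  -0.50226547  71.91196042]
tcp px [[147.43600165 187.81370193]]
tcp px [[205.90902908 279.66411713]]
```

View pics/g1.png

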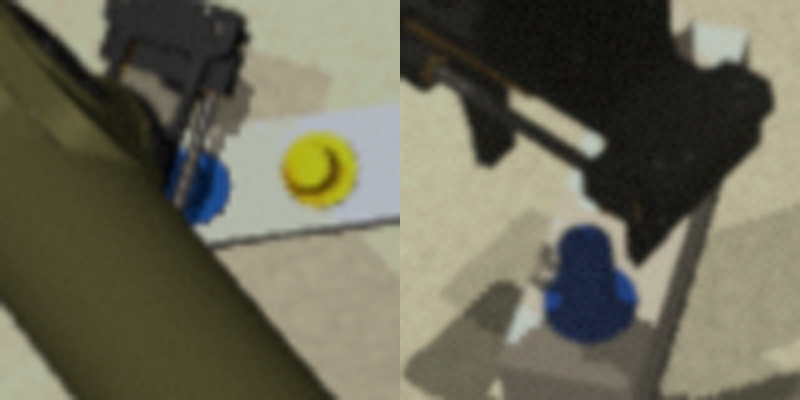

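```bash
python3 - <<'E'
from h import *
s=cam('side')
for i in range(2):
    o=env.get_obs();p=o['tool_pos'];print(p,o['tool_rot']); cam('side')
print('below tcp @.094,.05',proj(s,[[p[0],p[1],.094],[p[0],p[1],.05]]))
m=cv2.inRange(cv2.cvtColor(s['image'],cv2.COLOR_BGR2HSV),(100,100,30),(130,255,255))
ys,xs=np.nonzero(m[280:330,190:235]);xs+=190;ys+=280
for v in range(ys.min(),ys.max()+1): print(v,xs[ys==v].min(),xs[ys==v].max(),end=' | ')
print()
print('knobtop',onz(s,211.2,290,.094),'rim',onz(s,212.4,306,.05))
E
```

```text
[0.50660017 0.28114904 0.12437151] [179.58499398  -0.62302992  71.95716641]
[0.50695217 0.28190153 0.12514862] [179.51983102  -0.69677343  72.00249623]
below tcp @.094,.05 [[206.20166053 289.72955436]
 [207.89648846 303.30527705]]
287 209 213 | 288 207 214 | 289 207 215 | 290 206 216 | 291 206 216 | 292 206 216 | 293 206 216 | 294 206 216 | 295 206 216 | 296 206 217 | 297 206 217 | 298 205 219 | 299 204 220 | 300 204 221 | 301 203 222 | 302 202 222 | 303 201 223 | 304 201 223 | 305 202 223 | 306 202 223 | 307 202 222 | 308 202 222 | 309 203 221 | 310 203 221 | 311 204 220 | 312 205 218 | 313 206 217 | 314 209 215 | 
knobtop [0.49751972 0.27923393 0.094     ] rim [0.49582613 0.28494105 0.05      ]
```

Emit:
{"name": "servo_tool", "arguments": {
  "plan": [
    [1, [-0.5, -0.9, 0], [0, 0, 0]],
    [1, [0, 0, 0], [0, 0, 0]],
    [1, [0, 0, 0], [0, 0, 0]],
    [1, [0, 0, 0], [0, 0, 0]]
  ]
}}

```text
time_s: 4.63
tool_pos: [0.4978, 0.2815, 0.1298]
tool_rot: [179.2, -1.0, 72.0]
force: [0.1, 0.4, 0.5]
grip_width: 0.0867
```

Emit:
{"name": "servo_tool", "arguments": {
  "plan": [
    [1, [0, 0, 1], [0.8, -1, -1.3]],
    [1, [-0.1, 0, 2], [0, 0, 0]],
    [1, [-0.1, 0, 2], [0, 0, 0]],
    [1, [0, 0, 1], [0, 0, 0]],
    [1, [0, 0, 0.1], [0, 0, 0]]
  ]
}}

```text
time_s: 5.05
tool_pos: [0.5005, 0.281, 0.0707]
tool_rot: [179.5, -0.2, 73.3]
force: [0.1, -0.3, -0.2]
grip_width: 0.0873
```

Emit:
{"name": "servo_tool", "arguments": {
  "plan": [
    [1, [-0.2, -0.3, 0.9], [0.3, -0.2, 0]],
    [1, [0, 0, 0.3], [0, 0, 0]],
    [1, [0, 0, 0.1], [0, 0, 0]]
  ]
}}

```text
time_s: 5.3
tool_pos: [0.4974, 0.2804, 0.0578]
tool_rot: [179.8, 0.0, 73.3]
force: [0.1, 0.6, -0.2]
grip_width: 0.087
```

Emit:
{"name": "servo_tool", "arguments": {
  "plan": [
    [0, [0, 0, 0.05], [0, 0, 0]],
    [0, [0, 0, 0.05], [0, 0, 0]],
    [0, [0, 0, 0.05], [0, 0, 0]],
    [0, [0, 0, 0.05], [0, 0, 0]],
    [0, [0, 0, 0.05], [0, 0, 0]],
    [0, [0, 0, 0.05], [0, 0, 0]],
    [0, [0, 0, 0.05], [0, 0, 0]],
    [0, [0, 0, 0.05], [0, 0, 0]]
  ],
  "force": 55
}}

```text
time_s: 5.97
tool_pos: [0.4991, 0.2815, 0.0561]
tool_rot: [179.6, -0.2, 73.3]
force: [0.1, 0.3, -0.1]
grip_width: 0.0413
```

Emit:
{"name": "servo_tool", "arguments": {
  "plan": [
    [0, [0, 0, 0], [0, 0, 0]],
    [0, [0, 0, 0], [0, 0, 0]],
    [0, [0, 0, 0], [0, 0, 0]],
    [0, [0, 0, 0], [0, 0, 0]],
    [0, [0, 0, 0], [0, 0, 0]]
  ]
}}

```text
time_s: 6.38
tool_pos: [0.499, 0.2815, 0.0561]
tool_rot: [179.6, -0.2, 73.3]
force: [0.4, 0.3, 0.6]
grip_width: 0.027
```

Emit:
{"name": "servo_tool", "arguments": {
  "plan": [
    [0, [0, 0, -1], [0.3, -0.2, 0]],
    [0, [0, 0, -2], [0, 0, 0]],
    [0, [0, 0, -3], [0, 0, 0]],
    [0, [0, 0, -3], [0, 0, 0]],
    [0, [0, 0, -3], [0, 0, 0]],
    [0, [0, 0, -3], [0, 0, 0]],
    [0, [0, 0, -2.5], [0, 0, 0]],
    [0, [0, 0, -1.5], [0, 0, 0]],
    [0, [0, 0, 0], [0, 0, 0]],
    [0, [0, 0, 0], [0, 0, 0]]
  ]
}}

```text
time_s: 7.22
tool_pos: [0.4968, 0.2819, 0.2588]
tool_rot: [-179.8, 0.2, 73.5]
force: [-0.1, -1.0, -0.8]
grip_width: 0.0265
```

Emit:
{"name": "servo_tool", "arguments": {
  "plan": [
    [0, [-1.5, 0.8, 0], [0, 0, 0]],
    [0, [-2.58, 1.29, 0], [0, 0, 0]],
    [0, [-2.58, 1.29, 0], [0, 0, 0]],
    [0, [-2.58, 1.29, 0], [0, 0, 0]],
    [0, [-2.58, 1.29, 0], [0, 0, 0]],
    [0, [-2.58, 1.29, 0], [0, 0, 0]],
    [0, [-2.58, 1.29, 0], [0, 0, 0]],
    [0, [-2.58, 1.29, 0], [0, 0, 0]],
    [0, [-2.58, 1.29, 0], [0, 0, 0]],
    [0, [-2.58, 1.29, 0], [0, 0, 0]],
    [0, [-2.58, 1.29, 0], [0, 0, 0]],
    [0, [-2.58, 1.29, 0], [0, 0, 0]],
    [0, [-2.58, 1.29, 0], [0, 0, 0]],
    [0, [-2.58, 1.29, 0], [0, 0, 0]],
    [0, [-1.5, 0.8, 0], [0, 0, 0]],
    [0, [0, 0, 0], [0, 0, 0]],
    [0, [0, 0, 0], [0, 0, 0]]
  ]
}}

```text
time_s: 8.63
tool_pos: [0.5593, -0.1368, 0.2314]
tool_rot: [-177.5, 0.4, 74.1]
force: [0.3, 1.0, -1.3]
grip_width: 0.0267
```

Emit:
{"name": "servo_tool", "arguments": {
  "plan": [
    [0, [-0.3, 1.4, 0.5], [-2.5, 0.4, 0.8]],
    [0, [0, 0, 1], [0, 0, 0]],
    [0, [0, 0, 1], [0, 0, 0]],
    [0, [0, 0, 0], [0, 0, 0]],
    [0, [0, 0, 0], [0, 0, 0]]
  ]
}}

```text
time_s: 9.05
tool_pos: [0.57, -0.1345, 0.2016]
tool_rot: [-179.6, -0.1, 73.8]
force: [-0.0, -0.4, -1.4]
grip_width: 0.0271
```

```bash
python3 - <<'E'
from look import *
t,s=look('f1',(250,115,100),(190,70,130))
o=env.get_obs();p=o['tool_pos'];print(p,o['tool_rot'])
for c in(t,s): print('knob,foot,mouth px',proj(c,[p+[0,0,.02],p-[0,0,.051],[.572,-.1445,.118],[.572,-.1445,.11]]).round(1))
E
```

```text
[ 0.5702037  -0.13476803  0.20199878] [-1.79652269e+02 -1.29126607e-01  7.38221338e+01]
knob,foot,mouth px [[290.7 159.5]
 [289.1 162.5]
 [291.8 163.1]
 [291.6 163.4]]
knob,foot,mouth px [[247.5 120.6]
 [247.9 144.6]
 [248.7 153.1]
 [248.8 155.6]]
```

View pics/f1.png

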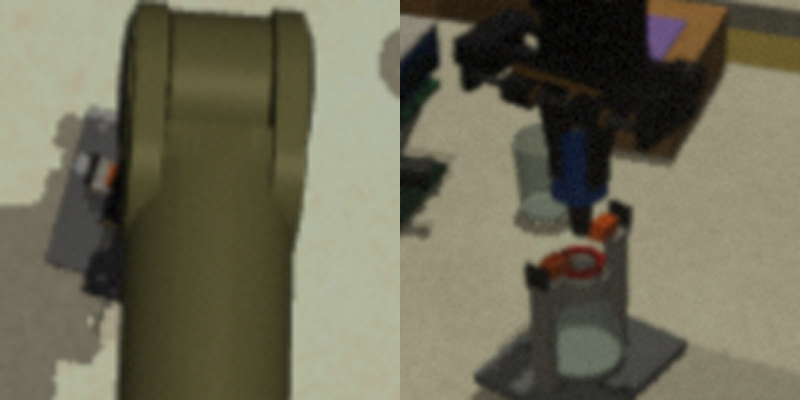

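The side view shows the stopper hanging upright with its foot at about (249,146) and the ring at (249.5,155). I'll measure both in the side view relative to each other, and move to the estimated mouth position first.

Emit:
{"name": "servo_tool", "arguments": {
  "plan": [
    [0, [-0.9, 0.4, 0.1], [-0.4, -0.1, 0.5]],
    [0, [0, 0, 0], [0, 0, 0]],
    [0, [0, 0, 0], [0, 0, 0]],
    [0, [0, 0, 0], [0, 0, 0]]
  ]
}}

```text
time_s: 9.48
tool_pos: [0.5724, -0.1453, 0.2023]
tool_rot: [179.8, 0.0, 73.3]
force: [-0.2, 0.3, -0.8]
grip_width: 0.027
```

```bash
cat > meas.py <<'E'
from look import *
ims=[cam('side') for _ in range(4)];s=ims[-1]
o=env.get_obs();p=o['tool_pos'];print(p.round(4),o['tool_rot'].round(2),o['force'].round(1))
im=np.mean([c['image'] for c in ims],0).astype(np.uint8)
big=cv2.resize(im[80:200,200:300],None,fx=6,fy=6,interpolation=cv2.INTER_CUBIC)
cv2.imwrite('pics/big.png',big)
hsv=cv2.cvtColor(big,cv2.COLOR_BGR2HSV)
def rep(nm,m):
    k,l,st,ce=cv2.connectedComponentsWithStats(m)
    for i in range(1,k):
        x,y,w,h,a=st[i]
        if a>250: print(nm,'u',(200+(x-.5)/6).round(1),(200+(x+w-.5)/6).round(1),'v',(80+(y-.5)/6).round(1),(80+(y+h-.5)/6).round(1),'a',a//36)
rep('red',cv2.inRange(hsv,(0,120,60),(5,255,255))|cv2.inRange(hsv,(170,120,60),(180,255,255)))
rep('blue',cv2.inRange(hsv,(100,100,30),(130,255,255)))
rep('orange',cv2.inRange(hsv,(6,140,70),(22,255,255)))
a=np.linspace(0,2*np.pi,90);C=np.stack([np.cos(a),np.sin(a)],1)
def ext(nm,ctr,r,zs):
    q=np.vstack([proj(s,np.c_[np.array(ctr)+r*C,np.full(90,z)]) for z in zs]);print('pred',nm,'u',q[:,0].min().round(1),q[:,0].max().round(1),'v',q[:,1].min().round(1),q[:,1].max().round(1))
ext('ring',(.572,-.1445),.021,(.110,.118))
k=p[2]+.02
ext('rim',p[:2],.024,(k-.026,k-.031)); ext('foot',p[:2],.008,(k-.071,))
E
python3 meas.py
```

```text
[ 0.5724 -0.1446  0.2022] [ 1.7981e+02 -1.0000e-02  7.3370e+01] [ 0.3 -1.3  0.4]
red u 243.8 256.4 v 150.6 160.4 a 51
blue u 239.9 257.1 v 110.1 134.6 a 222
orange u 277.9 292.4 v 79.9 88.2 a 79
orange u 295.6 297.9 v 79.9 89.2 a 9
orange u 251.1 260.8 v 138.9 148.4 a 56
orange u 235.6 244.8 v 151.2 157.9 a 33
pred ring u 240.6 256.8 v 148.5 160.3
pred rim u 238.5 257.7 v 122.4 134.3
pred foot u 245.3 251.5 v 140.6 144.1
```

View pics/big.png

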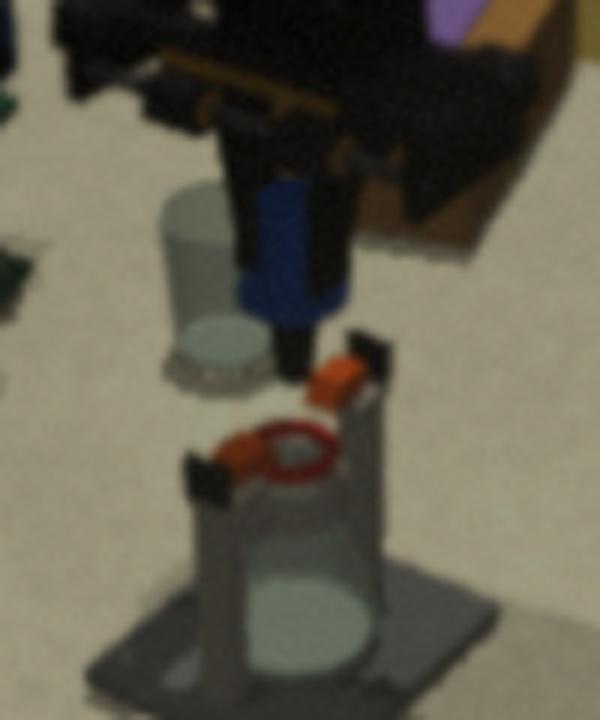

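The picture agrees with the prediction to within 1 mm for the ring, rim, foot and catch midpoint. Descending.

Emit:
{"name": "servo_tool", "arguments": {
  "plan": [
    [0, [0, 0, 1], [0.2, 0, 0]],
    [0, [0, 0, 1], [0, 0, 0]],
    [0, [0, 0, 1], [0, 0, 0]],
    [0, [0, 0, 1], [0, 0, 0]],
    [0, [0, 0, 0], [0, 0, 0]]
  ]
}}

```text
time_s: 10.1
tool_pos: [0.572, -0.1443, 0.1576]
tool_rot: [-179.9, -0.0, 73.4]
force: [-0.2, 0.0, -1.2]
grip_width: 0.0268
```

Emit:
{"name": "servo_tool", "arguments": {
  "plan": [
    [0, [0, 0, 0.5], [0, 0, 0]],
    [0, [0, 0, 0.2], [0, 0, 0]],
    [0, [0, 0, 0], [0, 0, 0]],
    [0, [0, 0, 0], [0, 0, 0]]
  ]
}}

```text
time_s: 10.43
tool_pos: [0.5715, -0.144, 0.1484]
tool_rot: [-179.8, -0.0, 73.4]
force: [0.2, 0.5, 0.6]
grip_width: 0.027
```

```bash
python3 meas.py
```

```text
[ 0.5716 -0.144   0.1486] [-1.7983e+02 -3.0000e-02  7.3400e+01] [-0.3 -1.3 -0.8]
red u 244.1 256.1 v 152.4 160.6 a 27
blue u 240.9 257.8 v 128.8 152.9 a 208
orange u 270.6 292.4 v 79.9 101.8 a 228
orange u 295.6 297.6 v 79.9 89.4 a 10
orange u 235.6 244.4 v 151.9 158.2 a 32
pred ring u 240.6 256.8 v 148.5 160.3
pred rim u 239.3 258.0 v 140.2 152.3
pred foot u 245.9 252.0 v 157.8 161.3
```

View pics/big.png

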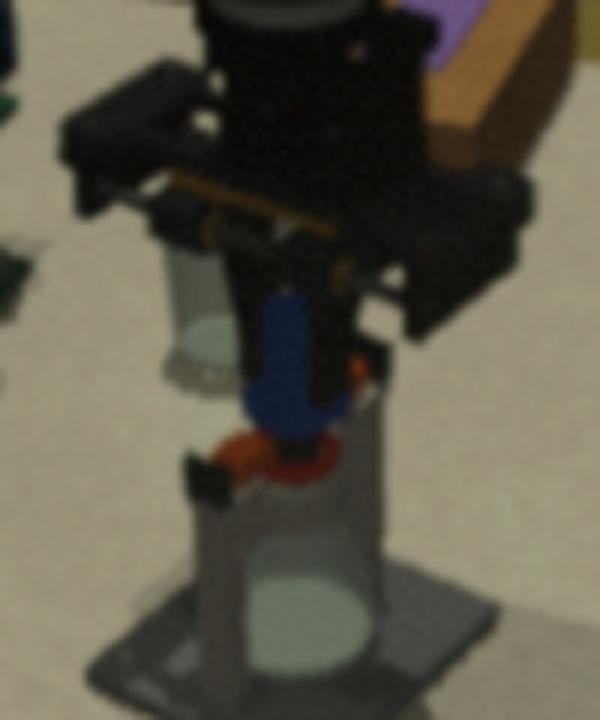

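Emit:
{"name": "servo_tool", "arguments": {
  "plan": [
    [0, [0, 0, 0.3], [-0.2, 0, 0]],
    [0, [0, 0, 0.3], [0, 0, 0]],
    [0, [0, 0, 0.4], [0, 0, 0]],
    [0, [0, 0, 0.4], [0, 0, 0]]
  ],
  "force": 60
}}

```text
time_s: 10.97
tool_pos: [0.5752, -0.1427, 0.1392]
tool_rot: [179.5, -0.1, 73.5]
force: [-1.2, 0.1, 9.3]
grip_width: 0.0266
```

Emit:
{"name": "servo_tool", "arguments": {
  "plan": [
    [0, [-0.2, -0.3, 0.5], [0.4, 0, 0]],
    [0, [0, -0.1, 0.6], [0, 0, 0]],
    [0, [0, 0, 0.6], [0, 0, 0]]
  ]
}}

```text
time_s: 11.22
tool_pos: [0.5754, -0.1433, 0.1264]
tool_rot: [179.2, -0.1, 73.5]
force: [-2.4, 0.9, 4.3]
grip_width: 0.0268
```

Emit:
{"name": "servo_tool", "arguments": {
  "plan": [
    [0, [-0.2, -0.3, 0.4], [0.7, 0, 0]],
    [0, [-0.1, -0.2, 0.5], [0, 0, 0]],
    [0, [0, -0.1, 0.5], [0, 0, 0]]
  ]
}}

```text
time_s: 11.47
tool_pos: [0.5744, -0.1437, 0.1218]
tool_rot: [179.3, -0.2, 73.6]
force: [-13.7, 1.7, 37.8]
grip_width: 0.0269
```

```bash
python3 meas.py
```

```text
[ 0.5743 -0.1437  0.1221] [ 1.793e+02 -1.500e-01  7.358e+01] [-10.    1.7  31.4]
blue u 242.6 256.9 v 137.2 160.1 a 160
orange u 271.2 292.4 v 79.9 101.6 a 214
orange u 295.4 299.1 v 79.9 89.2 a 16
orange u 235.8 244.2 v 151.6 158.2 a 32
pred ring u 240.6 256.8 v 148.5 160.3
pred rim u 238.6 257.0 v 148.4 160.6
pred foot u 245.0 251.0 v 165.7 169.3
```

View pics/big.png

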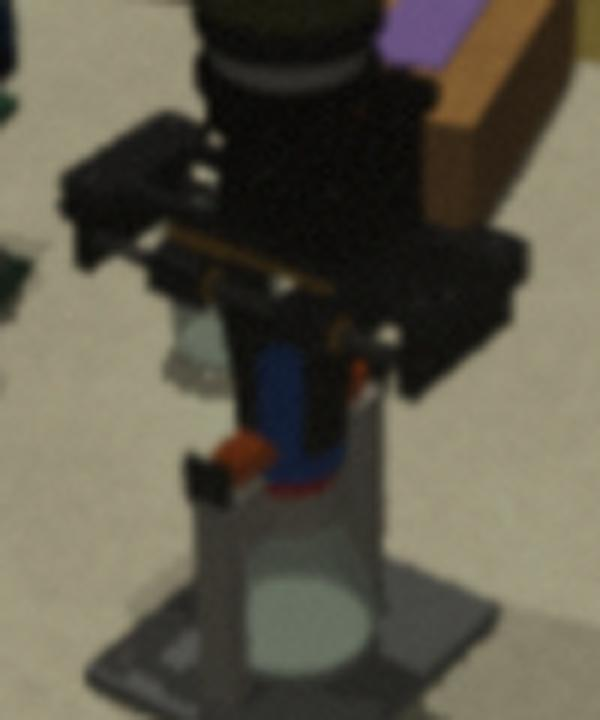

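Emit:
{"name": "servo_tool", "arguments": {
  "plan": [
    [0, [0, 0.1, 0.15], [0.3, -0.1, 0]],
    [0, [0, 0.05, 0.15], [0, 0, 0]],
    [0, [0, 0, 0.15], [0, 0, 0]]
  ]
}}

```text
time_s: 11.92
tool_pos: [0.5753, -0.144, 0.1239]
tool_rot: [179.6, 0.1, 73.6]
force: [-2.6, 0.8, 9.1]
grip_width: 0.0272
```

```bash
python3 meas.py; python3 - <<'E'
from h import *
for i in range(4):
    for j in range(3): cam('side')
    o=env.get_obs();print(o['time_s'],o['tool_pos'].round(4),o['tool_rot'].round(2),o['force'].round(1),o['grip_width'])
E
```

```text
[ 0.5753 -0.144   0.1236] [1.7962e+02 1.1000e-01 7.3570e+01] [-3.   1.6 10.5]
red u 244.9 253.8 v 160.4 162.4 a 8
blue u 242.4 256.2 v 136.6 159.6 a 156
orange u 269.9 292.4 v 79.9 101.6 a 223
orange u 295.6 297.8 v 79.9 89.2 a 11
orange u 235.6 244.2 v 151.9 158.2 a 30
pred ring u 240.6 256.8 v 148.5 160.3
pred rim u 238.2 256.7 v 147.8 160.0
pred foot u 244.7 250.7 v 165.1 168.7
12.2667 [ 0.5753 -0.144   0.1236] [1.7963e+02 1.1000e-01 7.3570e+01] [-1.9  0.9 10.6] 0.026783659495958033
12.4167 [ 0.5753 -0.144   0.1235] [1.7963e+02 1.1000e-01 7.3570e+01] [-1.9  1.9  9.7] 0.02704166559910422
12.5667 [ 0.5753 -0.144   0.1236] [1.7963e+02 1.1000e-01 7.3570e+01] [-2.   1.2 10. ] 0.026883707566522034
12.7167 [ 0.5753 -0.144   0.1236] [1.7963e+02 1.1000e-01 7.3570e+01] [-2.7  1.3 10. ] 0.02668590430762561
```

```bash
python3 -c "
from cell import env
print(env.sign_off()); o=env.get_obs(); print(o['time_s'],o['tool_pos'],o['force'])"
```

```text
the job is handed in; nothing more can be done
None
the job is handed in; nothing more can be done
```

I took the blue stopper from the +y end of the rack and put its plug in the flask neck. I then pushed it straight down past both catches and handed the job in still gripping and pressing it, at about 13 s of the 45 s allowed. No verdict is reported, so the result rests on my last checks:

- **Seal:** the push held steady at about 10 N for the last 0.8 s. By the given spring rate that is roughly 5 mm of the 6 mm squeeze. The tool pose puts the knob point about 34 mm above the mouth, assuming no slip in the grip.
- **Catches:** the push force rose to about 9 N, dropped, then rose again on the seal, as a snap should. In the side camera, the left catch is back at its original place over the rim. The right one is mostly hidden by a finger; only its outer edge shows, and it looks unmoved.
- **Upright and centred:** the tool tilt is about 0.4°. The tool sits about 3 mm in x from my camera estimate of the mouth, which disagrees slightly but is inside the 7 mm limit. There was about 2 N of sideways force left.
- **Overshoot:** one push briefly reached about 38 N at full squeeze, and I eased it off.
- **Other objects:** I did not re-measure the spare stoppers, bottle, beaker, dish or mouse at the end. No unexpected contact force showed up on the way.

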